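Send a handset carrier through the sprung gate of a clean-room pass-through lane

TASK

Pick up the carrier with the upright handset, set it down in the open entry end of the pass-through lane, and push it along the lane through the pair of sprung one-way leaves until the leaves have snapped fully shut behind it and its nose has pushed the stiff arrival plate about 7 mm back. Push gently: never ram the carrier, lean the gripper on the lane or drive the plate to the end of its 16 mm travel; then let go and leave the tape rolls and the wooden bar where they are.

Things in the scene. Friction and masses are not known exactly. Their poses are not given: they have to be found in the camera images.
- carrier: Handset upright in its carrier, one rigid piece, about 0.28 kg: grey block 100 x 42 x 22 mm (x, y, z) with a white handset 96 mm long (x), 9.5 mm thick (y) rising from its middle to 72 mm above the underside. Same both ways round. Origin: centre of the underside; x lengthwise, z up. Grip the handset across its thickness with the fingertips 32 mm or more above the underside.
- lane: Pass-through lane fixed to the bench: aluminium floor plate 100 mm wide, 8 mm thick, x = -185 to +225 mm, with black plastic walls whose tops are 36 mm above the bench. Origin: on the bench under the middle of the shut leaves; x is the direction of travel, y to the left, z up. The leaves stand in a pocket 71 mm wide, to x = +50 mm.
- lane_entry (a point): Point on the lane's open entry floor, on its middle line, 145 mm before the leaves, at floor height (8 mm above the bench). Set the carrier's middle here, lengthwise. Floor is open from 95 to 185 mm before the leaves; walls narrow from 80 mm apart at 90 mm to 46 mm apart at 60 mm before the leaves, and stay 46 mm apart until 6 mm before.
- lane_bay (a point): Point on the lane's floor, on the middle line, 64 mm beyond the leaves, where the receiving bay between 46 mm rails begins (flared mouth before it). The arrival plate stands across this bay. Its resting face is 138 to 170 mm beyond the leaves: this differs each time, is not measured, and must be felt or seen.
- leaf_left (a joint): Steel leaf on an upright pin at the left wall (lane x = 0, y = +28 mm), 27 mm long, z = 10 to 32 mm. 0 rad: shut across the lane; grows to 1.45 as it swings along the travel only; a light spring shuts it. Both leaves together resist the nose with a few newtons (up to about 4 N), then rub on the flanks with about 1 N. They swing shut once the carrier's tail is past lane x = 27 mm.
- leaf_right (a joint): The mirror-image leaf at the right wall (y = -28 mm). 0 rad shut, grows to 1.45 rad as it opens along the travel.
- plate (a joint): Arrival plate, a grey upright plate 40 mm wide and 20 mm tall (tops out 30 mm above the bench) on a stiff slide with no spring, on an aluminium stop block in the bay. 0 m: at rest; grows to 0.016 as it is pushed along the travel. It takes about 5 N to move it, and it stays where it is left.
- tape_roll: White tape roll lying flat, 96 mm across, 50 mm high; origin under its centre. Bystander.
- small_roll: Small red tape roll lying flat, 66 mm across, 18 mm high; origin under its centre. Bystander.
- wood_bar: Wooden bar lying flat, 30 x 190 x 26 mm (x, y, z); origin at the centre of its underside. Bystander.
Mind the look-alikes: they are no part of the job. What is shaped like the carrier but blue is not meant.

How it is judged:
By the outcome, as a careful person would: the job done as asked, in the order asked, and still so for the second after the job is handed in, with the robot touching nothing.
It also fails if it takes over 64 s, if anything falls off the work surface, if the arm or the gripper's body presses on something with over 40 N, if the wrist force passes 120 N, or if a joint passes its speed limit or range.

ROBOT

A 7-joint arm with a two-finger parallel gripper is mounted at the origin on the work surface. World frame = base frame: x ahead of the robot, y to its left, z up, the work surface at z = 0. Lengths are in m, angles in rad, forces in N, time in s.
With the tool pointing down it reaches from about 0.4 to 0.85 m from the base axis. Payload 10.4 kg.
Tool frame: the origin (TCP) lies midway between the tips of the shut fingers; the grasp point (between the pads) lies 19 mm behind it; z points along the fingers, y is the line along which they close (so a half turn about z gives the same grasp; the last joint's range is limited). The gripper opens to 85 mm and grips with 20 to 120 N. Pads are 22 mm wide; open, the fingers measure 114 mm over their backs; the gripper's body (76 mm by 85 mm) begins 54 mm behind the grasp point. The pads swing forward as they close: fully open they stand 13 mm farther back than shut.
Start: joints at [-1.322, 0.332, -0.065, 1.46, 0.022, 1.35, -0.088], TCP at [0.168, 0.602, 0.231] pointing down, gripper open.
Joint ranges: [-2.6, 2.6], [-0.5, 2.12], [-1.47, 1.34], [0.16, 2.42], [-1.27, 4.41], [0.06, 2.06], [-2.6, 2.6]. Speed limits (rad/s): [2.22, 2.22, 2.79, 2.79, 3.14, 3.14, 3.14].

INTERFACE

Orientations are given as a unit quaternion [x, y, z, w].
In Python, from workcell import get_obs, camera, camera_params, hand_in gives the robot as it stands.
- The arm moves only by the tool carry_out, never from a script. Its argument "commands" is a list that holds one entry, the list of rows, each a list of 6 numbers: the shift along the tool's x, y, z in units of 40 mm (1.0 is 40 mm), then the turn, a rotation vector about the tool's x, y, z in units of 6 degrees (1.0 is 6 degrees). In form: [[[x, y, z, ax, ay, az], ...]]. A call has 1 to 20 rows; each row shifts and turns the commanded pose from where the row before left it, along the tool's axes as they then stand; what a row does not reach is not made up. A row lasts 1/12 s, in which the tool goes at most 41.7 mm and 7.16 degrees, less where a joint would pass 70% of its speed; a pose out of reach is approached as far as the arm can. A call is refused whole if a number of a shift passes 1 or a number of a turn 1, either way. A call with a gripper value outside its range is refused whole. "hand" is the closure, from -1 (fully open) to 1 (shut), set as the call begins (left out, the last holds). The fingers move at their own pace and stop on an object; "force" is the grip in N (left out, the last holds). Time passes only in rows, so rows that do not move let the fingers close. It gives the time, the measured TCP pose, the force, the opening and the grip force at its end, in the units of the state.
- get_obs(): the state, without advancing time (a new reading comes with each control period).
- camera(name): name is "scene" or "top"; returns the picture (420x560x3 uint8, red, green, blue); there is no depth.
- camera_params(name): a dict with "mtx" (3x3 intrinsics, pixels), "R" (3x3) and "t" (3): a world point X has camera coordinates R X + t. Camera axes: x right, y down, z forward; pixel columns grow to the right and rows downward; lengths in m; the calibration is good to about 2 mm. A picture is of the moment at which its call begins. camera_params takes no time and is no camera call.
- hand_in(): hands the job in; it is judged then, once.
The state is a dict: "clock": time; "joint_pos": joint angles; "joint_velocities": joint speeds; "tau": joint torques, N m; "position": TCP position; "ee_rot": TCP orientation; "ft_force": force on the tool from outside, world axes, zero at the start; "torque": the same for the moment, N m; "grip_width": opening from 0.0 (shut) to 1.0 (fully open); "grasp_force": force on a finger pad.
Only numpy, scipy, OpenCV 4.12 (cv2) and the standard library are available. Lean on these libraries where they do the work, as an engineer would, in place of code of your own. Each camera call takes 0.05 s, during which the arm holds its last target. There are 200 camera calls.

## Working session

There is one attempt and no reset: what is moved stays moved. The work goes in short steps, Python scripts to look and compute and a tool call to move; the robot and the scene stay as the last step left them, time stands still between calls to the robot, and variables do not carry over. Pictures are saved under pics/ and viewed, at most 10 in all, crops included, and the job is handed in when it is done.

Besides the shell and the picture viewer there is one more tool, called after "Call:" as a command line: name --argument value ..., lists and objects as JSON in quotes. carry_out: Moves the arm, as the interface text tells. Its arguments: {"type":"object","properties":{"commands":{"type":"array"},"hand":{"type":"number"},"force":{"type":"number"}},"required":["commands"]}

```bash
mkdir -p pics; python3 - <<'E'
from workcell import *
import cv2
for n in("scene","top"):
    cv2.imwrite(f"pics/{n}0.png",camera(n)[:,:,::-1]); p=camera_params(n); print(n,p)
o=get_obs();print(o)
E
```

```text
scene {'mtx': array([[448.23785231,   0.        , 281.39578123],
       [  0.        , 448.23785231, 213.5865906 ],
       [  0.        ,   0.        ,   1.        ]]), 'R': array([[-0.55911185,  0.82889579,  0.01804747],
       [ 0.51126404,  0.36183383, -0.77954176],
       [-0.65268907, -0.42662402, -0.62609019]]), 't': array([ 0.47785075, -0.18678617,  1.41919409])}
top {'mtx': array([[505.4038464 ,   0.        , 280.06994247],
       [  0.        , 505.4038464 , 214.02053043],
       [  0.        ,   0.        ,   1.        ]]), 'R': array([[ 0.01768412, -0.99983864, -0.00315732],
       [-0.99030071, -0.01708   , -0.13788681],
       [ 0.13781063,  0.00556511, -0.99044296]]), 't': array([-0.22976355,  0.55990268,  1.35761787])}
{'clock': 0.1, 'joint_pos': array([-1.32161907,  0.33281128, -0.0646915 ,  1.46081895,  0.02158214,
        1.34986902, -0.08851154]), 'joint_velocities': array([ 0.0009098 , -0.00144411, -0.00102099, -0.00119142,  0.000331  ,
        0.00116245, -0.00028712]), 'tau': array([ 1.86909087e-04, -6.26739335e+01,  4.82097978e-02, -3.92441726e+01,
        1.61067036e-02,  6.82439757e-03,  1.97821680e-05]), 'position': array([0.16769474, 0.60176188, 0.23061215]), 'ee_rot': array([ 1.35473300e-01,  9.90780812e-01, -6.02752799e-04, -6.35545022e-05]), 'ft_force': array([0.03999486, 0.20346168, 0.15377082]), 'torque': array([-0.02194446,  0.003788  , -0.01796726]), 'grasp_force': 0.0, 'grip_width': 1.000058905565356}
```

View pics/top0.png

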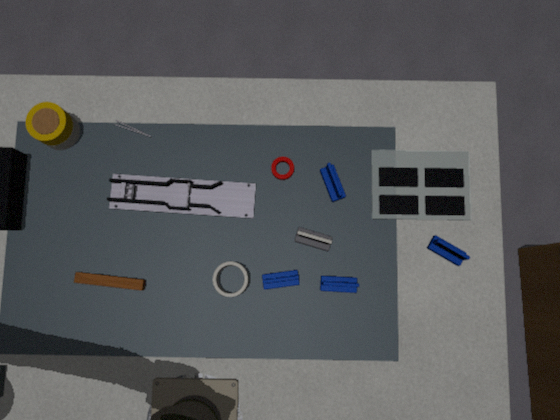

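View pics/scene0.png

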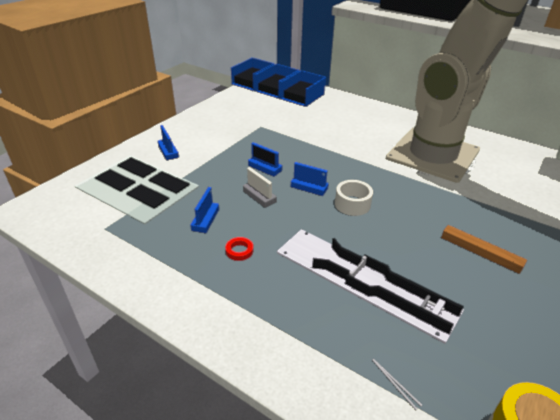

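The top view shows the lane running from its entry at right (255,200) to the bay at left (110,195). The grey and white carrier is at (313,239), among blue look-alikes; the rolls are at (283,168) and (231,279), and the bar is at (110,281). Next I'll enlarge the parts that matter.

```bash
cat > h.py <<'E'
from workcell import *
import numpy as np, cv2
P={n:camera_params(n) for n in("scene","top")}
def ray(n,uv,z):
    p=P[n];R=p["R"];c=-R.T@p["t"]
    d=R.T@np.linalg.inv(p["mtx"])@np.array([uv[0],uv[1],1.]);return c+d*(z-c[2])/d[2]
def proj(n,X):
    p=P[n];q=p["mtx"]@(p["R"]@np.array(X,float)+p["t"]);return q[:2]/q[2]
def shot(n): return camera(n)[:,:,::-1].copy()
E
python3 - <<'E'
from h import *
t=cv2.imread("pics/top0.png");s=cv2.imread("pics/scene0.png")
a=cv2.resize(t[165:225,100:265],None,fx=4.8,fy=4.8,interpolation=cv2.INTER_CUBIC)
b=cv2.resize(t[220:260,285:340],None,fx=7,fy=7,interpolation=cv2.INTER_CUBIC)
c=cv2.resize(s[160:215,235:285],None,fx=5.1,fy=5.1,interpolation=cv2.INTER_CUBIC)
im=np.zeros((600,800,3),np.uint8);im[:a.shape[0],:a.shape[1]]=a;im[300:300+b.shape[0],:b.shape[1]]=b;im[300:300+c.shape[0],400:400+c.shape[1]]=c
cv2.imwrite("pics/c1.png",im)
m=cv2.inRange(t,(130,130,130),(255,255,255));m[:160]=0;m[230:]=0;m[:,:100]=0;m[:,265:]=0
m=cv2.morphologyEx(m,cv2.MORPH_CLOSE,np.ones((9,9)))
cs=max(cv2.findContours(m,0,1)[0],key=cv2.contourArea)
# rectify contour to the floor plane first
w=np.array([ray("top",p[0],.008)[:2] for p in cs],np.float32)
r=cv2.minAreaRect(w);print("plate",r);print(cv2.boxPoints(r))
h=t[222:258,290:338].astype(int).min(2)
for y in range(6,34,2):print(222+y,h[y,0:46:2])
E
```

```text
plate ((0.616651177406311, 0.059295058250427246), (0.40513190627098083, 0.09512779861688614), 87.05316925048828)
[[ 0.5587364  -0.14055781]
 [ 0.65373844 -0.14544825]
 [ 0.674566    0.25914794]
 [ 0.5795639   0.26403838]]
228 [78 74 79 76 69 77 70 75 65 76 76 77 73 76 79 73 77 75 75 75 77 78 76]
230 [79 76 79 74 84 76 82 82 80 73 73 66 70 76 77 77 72 75 72 75 74 74 77]
232 [ 75  79  77  68 139 138 118 112  81  77  78  73  68  69  66  67  76  76
  76  75  74  78  75]
234 [ 78  80  81  57  80 107 126 140 139 123 103  99  79  80  79  80  73  71
  69  71  77  74  75]
236 [ 80  79  76  73  71  51  22  38 103 115 140 137 135 116  96  80  80  80
  75  68  67  69  74]
238 [ 78  79  69  84  83  81  83  73  58  32  17  78 109 134 137 136 123 105
  87  74  78  70  76]
240 [ 78  78  73  77  81  86  82  84  82  82  77  60  42  11  50 105 121 139
 134 127 108  77  74]
242 [ 78  78  75  64  60  56  72  83  81  81  82  82  81  82  63  55  27  21
  89 115 136  70  74]
244 [79 77 79 79 80 77 68 56 60 69 81 80 80 77 84 85 81 73 59 56 57 75 78]
246 [78 81 79 78 79 78 77 80 79 72 61 55 64 76 81 81 77 79 78 82 59 75 75]
248 [81 80 80 73 80 78 78 78 77 78 78 78 77 60 55 59 72 81 82 76 72 74 75]
250 [81 78 80 79 80 76 75 80 75 77 80 79 75 76 78 78 68 55 62 62 75 74 75]
252 [78 82 82 80 78 80 80 80 75 77 82 79 78 80 79 81 78 75 71 77 76 76 76]
254 [80 79 78 80 79 82 78 79 83 77 78 77 77 76 73 77 75 75 76 78 74 79 77]
```

View pics/c1.png

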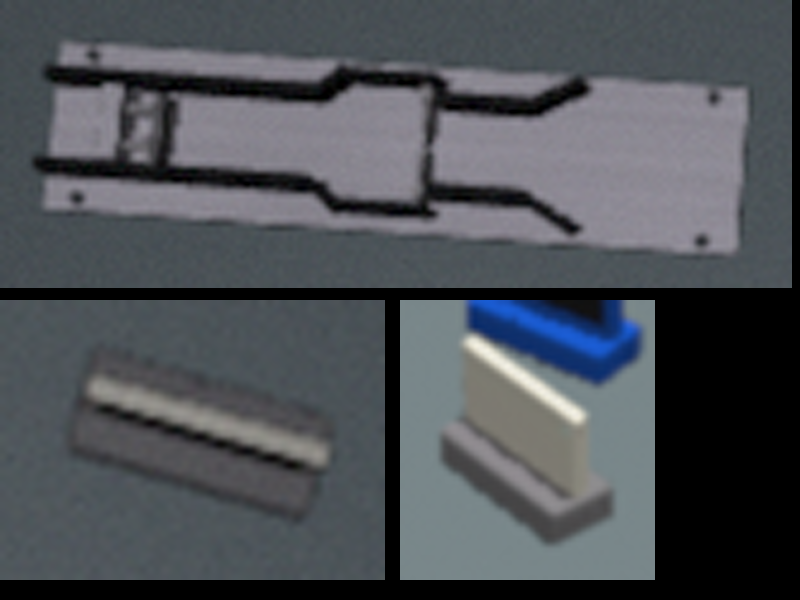

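The crops show the leaves shut near top pixel (189,195) and the arrival plate's face near (135,192). The carrier's handset strip runs from (297,232) to (332,242).

```bash
python3 - <<'E'
from h import *
t=cv2.imread("pics/top0.png");s=cv2.imread("pics/scene0.png")
r=lambda a:np.round(a,4)
def white(n,im,box,z,thr):
    x0,y0,x1,y1=box; m=np.zeros(im.shape[:2],np.uint8); m[y0:y1,x0:x1]=(im.min(2)>thr)[y0:y1,x0:x1]
    c=max(cv2.findContours(m,0,1)[0],key=cv2.contourArea)
    return cv2.minAreaRect(np.array([ray(n,p[0],z)[:2] for p in c],np.float32))
print("handset",white("top",t,(290,225,340,250),.072,104))
# block (darker/purple?) colour sample
print(t[246,312],t[250,305],t[226,330],t[160,350])
d=np.array([.0514,.9987]);l=np.array([-.9987,.0514]);O=np.array([.6167,.0593])-.02*d
print("O",O,"entry",O-.145*d)
# scene-view handset end points in crop -> px
for q in [(466,340),(585,415)]:
    print("scene top edge",r(ray("scene",(235+(q[0]-400)/5.1-.4,160+(q[1]-300)/5.1-.4),.072)))
# leaf/wall check: wall tops crop a
f=lambda x,y,z:ray("top",(100+x/4.8-.4,165+y/4.8-.4),z)[:2]-O
for nm,x,y,z in [("leafmid",430,146,.032),("wallL",490,103,.036),("wallR",480,190,.036),("bayL",250,90,.036),("bayR",250,179,.036),("plateface",172,130,.03),("wall start",588,85,.036),("wall startR",576,230,.036)]:
    v=f(x,y,z);print(nm,r(v@d),r(v@l))
E
```

```text
handset ((0.49944815039634705, -0.3131776452064514), (0.09285946190357208, 0.008704655803740025), 74.4014892578125)
[60 55 55] [89 84 77] [87 81 74] [77 72 64]
O [0.615672 0.039326] entry [ 0.608219  -0.1054855]
scene top edge [ 0.4864 -0.3603  0.072 ]
scene top edge [ 0.5067 -0.2691  0.072 ]
leafmid -0.0047 0.0015
wallL -0.0379 -0.0255
wallR -0.0368 0.0259
bayL 0.1021 -0.0236
bayR 0.0967 0.0286
plateface 0.1467 0.0021
wall start -0.0939 -0.04
wall startR -0.0942 0.0454
```

```bash
cat > lane.py <<'E'
from h import *
def lane(t):
    g=t.min(2).astype(float)
    d=np.array([.0514,.9987]);l=np.array([-.9987,.0514]);O=np.array([.6157,.0393])
    out={}
    T,B,WU,WL=[],[],[],[]
    for u in range(112,252):
        col=g[:,u]
        mid=lambda lo,hi:None
        # upper / lower floor edge: half-level crossings bg~64..75 -> plate~150
        br=np.where(col[165:230]>112)[0]+165
        a,b=br[0],br[-1]
        if a<185 : T.append(ray("top",(u,a-1+(112-col[a-1])/(col[a]-col[a-1])),.008)[:2])
        if b>200 : B.append(ray("top",(u,b+(col[b]-112)/(col[b]-col[b+1])),.008)[:2])
        w=np.clip(100-col,0,None)
        vm=int((a+b)/2)
        for (lo,hi,L) in((a+2,vm-2,WU),(vm+3,b-1,WL)):
            ww=w[lo:hi]
            if ww.sum()>60: L.append(ray("top",(u,(ww*np.arange(lo,hi)).sum()/ww.sum()),.036)[:2])
    f=lambda L:np.array([[(p-O)@d,(p-O)@l] for p in L])
    return f(T),f(B),f(WU),f(WL)
if __name__=="__main__":
    t=cv2.imread("pics/top0.png");T,B,U,L=lane(t)
    for n,a in(("T",T),("B",B)):
        for k in range(3):
            p=np.polyfit(a[:,0],a[:,1],1);e=a[:,1]-np.polyval(p,a[:,0]);a=a[abs(e)<.002]
        print(n,len(a),p)
    for n,a in(("U",U),("L",L)):
        for lo,hi in((-.057,-.012),(.0,.045),(.085,.12),(.16,.21)):
            q=a[(a[:,0]>lo)&(a[:,0]<hi)];print(n,lo,len(q),np.round([q[:,0].mean(),np.median(q[:,1])],4))
E
python3 lane.py
```

```text
T 37 [ 0.00455811 -0.04862772]
B 133 [-0.00175634  0.04909759]
U -0.057 16 [-0.0347 -0.0244]
U 0.0 2 [ 0.0197 -0.0359]
U 0.085 12 [ 0.1028 -0.0245]
U 0.16 15 [ 0.1822 -0.0243]
L -0.057 16 [-0.034   0.0291]
L 0.0 16 [0.0235 0.0405]
L 0.085 12 [0.1028 0.029 ]
L 0.16 18 [0.184  0.0288]
```

Call:
carry_out --commands '[[[0,0,0,0,0,0.99],[0,0,0,0,0,0.99],[0,0,0,0,0,0.99],[0,0,0,0,0,0.99],[0,0,0,0,0,0.99],[0,0,0,0,0,0.99],[0,0,0,0,0,0.99],[0,0,0,0,0,0.99],[0,0,0,0,0,0.99],[0,0,0,0,0,0.99],[0,0,0,0,0,0.99],[0,0,0,0,0,0.99],[0,0,0,0,0,0.99],[0,0,0,0,0,0.99],[0,0,0,0,0,0.99],[-0.61,0.72,0,0,0,0],[-0.61,0.72,0,0,0,0],[-0.61,0.72,0,0,0,0],[-0.61,0.72,0,0,0,0],[-0.61,0.72,0,0,0,0]]]' --hand -1 --force 40

```text
clock: 1.77
position: [0.2768, 0.4458, 0.2309]
ee_rot: [0.792, 0.611, -0.0, 0.0]
ft_force: [0.9, 0.2, 0.4]
grip_width: 0.999
grasp_force: 0.0
```

Call:
carry_out --commands '[[[-0.61,0.72,0,0,0,0],[-0.61,0.72,0,0,0,0],[-0.61,0.72,0,0,0,0],[-0.61,0.72,0,0,0,0],[-0.61,0.72,0,0,0,0],[-0.61,0.72,0,0,0,0],[-0.61,0.72,0,0,0,0],[-0.61,0.72,0,0,0,0],[-0.86,0.3,0,0,0,0],[-0.86,0.3,0,0,0,0],[-0.86,0.3,0,0,0,0],[-0.86,0.3,0,0,0,0],[-0.86,0.3,0,0,0,0],[-0.86,0.3,0,0,0,0],[-0.86,0.3,0,0,0,0],[-0.86,0.3,0,0,0,0],[-0.86,0.3,0,0,0,0],[-0.86,0.3,0,0,0,0],[-0.86,0.3,0,0,0,0],[0,0,0,0,0,0]]]'

```text
clock: 3.43
position: [0.4801, -0.2062, 0.2314]
ee_rot: [0.794, 0.608, -0.001, 0.001]
ft_force: [-0.3, -0.2, 0.7]
grip_width: 0.999
grasp_force: 0.0
```

Call:
carry_out --commands '[[[-0.62,0.284,0,0,0,0],[-0.62,0.284,0,0,0,0],[-0.62,0.284,0,0,0,0],[-0.62,0.284,0,0,0,0],[0,0,0.5,0,0,0],[0,0,0.5,0,0,0],[0,0,0.5,0,0,0],[0,0,0.5,0,0,0],[0,0,0.5,0,0,0],[0,0,0.5,0,0,0],[0,0,0.5,0,0,0],[0,0,0.5,0,0,0],[0,0,0.24,0,0,0],[0,0,0.24,0,0,0],[0,0,0.24,0,0,0],[0,0,0,0,0,0],[0,0,0,0,0,0]]]'

```text
clock: 4.85
position: [0.5004, -0.3067, 0.0426]
ee_rot: [0.792, 0.611, -0.0, -0.0]
ft_force: [0.0, 0.9, -0.5]
grip_width: 1.001
grasp_force: 0.0
```

```bash
python3 - <<'E'
from h import *
im=shot("scene");cv2.imwrite("pics/s1.png",cv2.resize(im[100:260,170:370],None,fx=3,fy=3))
print(get_obs()["position"])
E
```

```text
[ 0.50062257 -0.30685236  0.04308865]
```

View pics/s1.png

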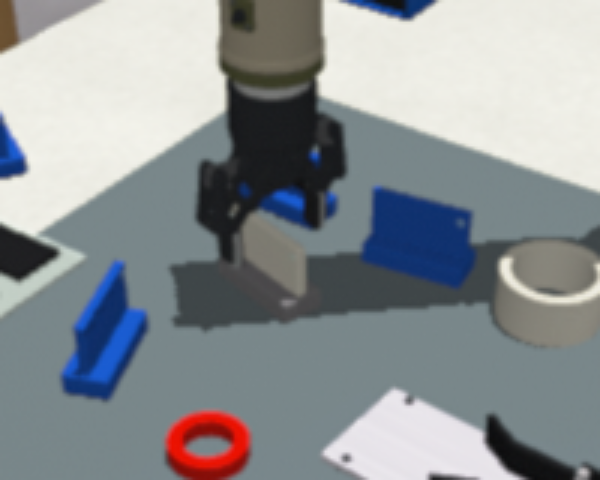

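The handset stands between the open fingers, mid-way around crop pixel (272,250). I'll centre along its length and close.

Call:
carry_out --commands '[[[-0.17,0,0,0,0,0],[0,0,0,0,0,0],[0,0,0,0,0,0]]]'

```text
clock: 5.15
position: [0.4986, -0.314, 0.0431]
ee_rot: [0.792, 0.611, 0.0, 0.0]
ft_force: [1.0, 0.4, -0.1]
grip_width: 1.0
grasp_force: 0.0
```

Call:
carry_out --commands '[[[0,0,0,0,0,0],[0,0,0,0,0,0],[0,0,0,0,0,0],[0,0,0,0,0,0],[0,0,0,0,0,0],[0,0,0,0,0,0],[0,0,0,0,0,0],[0,0,0,0,0,0],[0,0,0,0,0,0],[0,0,0,0,0,0],[0,0,0,0,0,0],[0,0,0,0,0,0]]]' --hand 1 --force 40

```text
clock: 6.15
position: [0.4986, -0.3131, 0.0424]
ee_rot: [0.792, 0.611, 0.0, -0.0]
ft_force: [1.2, 0.3, -0.2]
grip_width: 0.106
grasp_force: 43.4
```

Call:
carry_out --commands '[[[0,0,-0.3,0,0,0],[0,0,-0.5,0,0,0],[0,0,-0.5,0,0,0],[0,0,-0.3,0,0,-0.5],[0,0,0,0,0,-0.7],[0,0,0,0,0,-0.7755],[0.4,0.184,0,0,0,0],[0.666,0.308,0,0,0,0],[0.666,0.308,0,0,0,0],[0.666,0.308,0,0,0,0],[0.666,0.308,0,0,0,0],[0.666,0.308,0,0,0,0],[0.666,0.308,0,0,0,0],[0.666,0.308,0,0,0,0],[0.266,0.124,0,0,0,0],[0,0,0,0,0,0],[0,0,0,0,0,0],[0,0,0,0,0,0]]]'

```text
clock: 7.65
position: [0.6068, -0.1068, 0.1069]
ee_rot: [0.725, 0.689, -0.0, 0.0]
ft_force: [-0.1, -1.1, -2.9]
grip_width: 0.108
grasp_force: 43.0
```

```bash
python3 - <<'E'
from h import *
t=shot("top");s=shot("scene")
o=get_obs();print(o["position"],o["ee_rot"],o["ft_force"])
im=np.vstack([cv2.resize(t[150:250,90:310],(726,300)),cv2.resize(s[130:290,220:440],(412,300)).copy() if 0 else np.pad(cv2.resize(s[190:340,240:470],(460,300)),((0,0),(0,266),(0,0)))])
cv2.imwrite("pics/c2.png",im)
E
```

```text
[ 0.60682475 -0.10690211  0.10679207] [ 7.25116325e-01  6.88626368e-01 -1.66140898e-04  1.13795151e-04] [-0.39473628  0.49273099 -3.56916963]
```

View pics/c2.png

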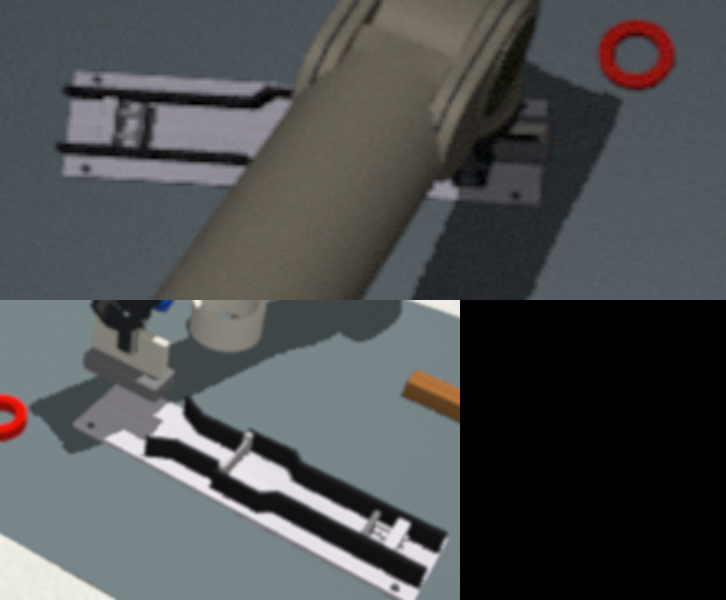

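The carrier hangs level over the entry, with the yaw matching the lane. I'll lower it, slowing at the end.

Call:
carry_out --commands '[[[0.035,0.03,0,0,0,0],[0,0,0.3,0,0,0],[0,0,0.3,0,0,0],[0,0,0.3,0,0,0],[0,0,0.3,0,0,0],[0,0,0.05,0,0,0],[0,0,0.05,0,0,0],[0,0,0.04,0,0,0],[0,0,0,0,0,0],[0,0,0,0,0,0]]]'

```text
clock: 8.58
position: [0.6091, -0.1039, 0.0533]
ee_rot: [0.724, 0.69, 0.0, 0.0]
ft_force: [0.3, 0.5, -2.9]
grip_width: 0.102
grasp_force: 42.9
```

Call:
carry_out --commands '[[[0,0,0.02,0,0,0],[0,0,0.02,0,0,0],[0,0,0,0,0,0],[0,0,0,0,0,0]]]'

```text
clock: 8.92
position: [0.6088, -0.1038, 0.0514]
ee_rot: [0.724, 0.689, 0.0, -0.0]
ft_force: [-0.2, 0.7, -2.8]
grip_width: 0.107
grasp_force: 43.0
```

Call:
carry_out --commands '[[[0,0,0.02,0,0,0],[0,0,0,0,0,0],[0,0,0,0,0,0]]]'

```text
clock: 9.17
position: [0.6087, -0.1038, 0.0504]
ee_rot: [0.724, 0.69, 0.0, -0.0]
ft_force: [0.6, 0.5, -2.4]
grip_width: 0.104
grasp_force: 43.1
```

Call:
carry_out --commands '[[[0,0,0.015,0,0,0],[0,0,0,0,0,0],[0,0,0,0,0,0]]]'

```text
clock: 9.42
position: [0.6089, -0.1038, 0.0504]
ee_rot: [0.724, 0.69, 0.0, -0.0]
ft_force: [-2.5, 1.6, 5.9]
grip_width: 0.106
grasp_force: 44.3
```

Call:
carry_out --commands '[[[0,-0.012,-0.012,0,0,0],[0.05,0,0,0,0,0],[0.09,0,0,0,0,0],[0.09,0,0,0,0,0],[0.09,0,0,0,0,0],[0.09,0,0,0,0,0],[0.09,0,0,0,0,0],[0.09,0,0,0,0,0],[0.09,0,0,0,0,0],[0.09,0,0,0,0,0],[0.09,0,0,0,0,0],[0.04,0,0,0,0,0],[0,0,0,0,0,0]]]' --force 25

```text
clock: 10.5
position: [0.6102, -0.067, 0.0504]
ee_rot: [0.724, 0.69, 0.0, -0.0]
ft_force: [0.2, -0.3, 1.7]
grip_width: 0.103
grasp_force: 43.8
```

```bash
cat > st.py <<'E'
from h import *
o=get_obs();d=np.array([.0514,.9987]);l=np.array([-.9987,.0514]);v=o["position"][:2]-np.array([.6157,.0393]);f=o["ft_force"]
print("lane x,y mm",np.round([v@d*1e3,v@l*1e3],1),"z",o["position"][2].round(4),"F along,left,up",np.round([f[:2]@d,f[:2]@l,f[2]],1),"tq",o["torque"].round(2))
E
python3 st.py
```

```text
lane x,y mm [-106.4    0. ] z 0.0504 F along,left,up [-0.3 -0.2  1.7] tq [0.03 0.01 0.04]
```

Call:
carry_out --commands '[[[0.05,0,0,0,0,0],[0.08,0,0,0,0,0],[0.08,0,0,0,0,0],[0.08,0,0,0,0,0],[0.08,0,0,0,0,0],[0.08,0,0,0,0,0],[0.08,0,0,0,0,0],[0.08,0,0,0,0,0],[0.08,0,0,0,0,0],[0.04,0,0,0,0,0],[0,0,0,0,0,0]]]' --hand 1 --force 25

```text
clock: 11.42
position: [0.6116, -0.0379, 0.0504]
ee_rot: [0.724, 0.69, 0.0, -0.0]
ft_force: [0.3, -0.6, 3.6]
grip_width: 0.108
grasp_force: 44.0
```

```bash
python3 st.py
```

```text
lane x,y mm [-77.3   0.1] z 0.0504 F along,left,up [-0.6 -0.3  3.6] tq [-0.15  0.1   0.04]
```

Clean entry into the narrow part. On through the leaves.

Call:
carry_out --commands '[[[0.05,0,0,0,0,0],[0.08,0,0,0,0,0],[0.08,0,0,0,0,0],[0.08,0,0,0,0,0],[0.08,0,0,0,0,0],[0.08,0,0,0,0,0],[0.08,0,0,0,0,0],[0.08,0,0,0,0,0],[0.08,0,0,0,0,0],[0.08,0,0,0,0,0],[0.08,0,0,0,0,0],[0.08,0,0,0,0,0],[0.08,0,0,0,0,0],[0.04,0,0,0,0,0]]]'

```text
clock: 12.58
position: [0.6135, 0.0023, 0.0505]
ee_rot: [0.725, 0.689, -0.0, 0.001]
ft_force: [0.4, -6.2, 4.4]
grip_width: 0.103
grasp_force: 44.1
```

```bash
python3 st.py
```

```text
lane x,y mm [-37.1   0.2] z 0.0505 F along,left,up [-6.2 -0.7  4.4] tq [-1.42  0.12  0.04]
```

Call:
carry_out --commands '[[[0.05,0,0,0,0,0],[0.08,0,0,0,0,0],[0.08,0,0,0,0,0],[0.08,0,0,0,0,0],[0.08,0,0,0,0,0],[0.08,0,0,0,0,0],[0.08,0,0,0,0,0],[0.08,0,0,0,0,0],[0.08,0,0,0,0,0],[0.08,0,0,0,0,0],[0.08,0,0,0,0,0],[0.08,0,0,0,0,0],[0.04,0,0,0,0,0]]]'

```text
clock: 13.67
position: [0.6155, 0.0426, 0.0504]
ee_rot: [0.724, 0.69, 0.0, -0.0]
ft_force: [-0.4, -4.1, 4.9]
grip_width: 0.102
grasp_force: 44.1
```

```bash
python3 st.py
```

```text
lane x,y mm [3.3 0.3] z 0.0504 F along,left,up [-4.2  0.2  4.9] tq [-1.08  0.11  0.02]
```

Call:
carry_out --commands '[[[0.05,0,0,0,0,0],[0.07,0,0,0,0,0],[0.07,0,0,0,0,0],[0.07,0,0,0,0,0],[0.07,0,0,0,0,0],[0.07,0,0,0,0,0],[0.07,0,0,0,0,0],[0.07,0,0,0,0,0],[0.07,0,0,0,0,0],[0.07,0,0,0,0,0],[0.07,0,0,0,0,0],[0.07,0,0,0,0,0],[0.04,0,0,0,0,0]]]'

```text
clock: 14.75
position: [0.6172, 0.0766, 0.0504]
ee_rot: [0.724, 0.69, -0.0, -0.0]
ft_force: [-0.4, -5.4, 5.6]
grip_width: 0.105
grasp_force: 44.2
```

```bash
python3 st.py
```

```text
lane x,y mm [37.4  0.5] z 0.0504 F along,left,up [-5.4  0.1  5.6] tq [-1.1   0.11 -0.03]
```

Call:
carry_out --commands '[[[0.05,0,0,0,0,0],[0.07,0,0,0,0,0],[0.07,0,0,0,0,0],[0.07,0,0,0,0,0],[0.07,0,0,0,0,0],[0.07,0,0,0,0,0],[0.07,0,0,0,0,0],[0.07,0,0,0,0,0],[0.07,0,0,0,0,0],[0.07,0,0,0,0,0],[0.07,0,0,0,0,0],[0.07,0,0,0,0,0],[0.04,0,0,0,0,0],[0,0,0,0,0,0]]]'

```text
clock: 15.92
position: [0.6188, 0.1113, 0.0504]
ee_rot: [0.724, 0.69, 0.0, -0.0]
ft_force: [0.0, -3.4, 4.7]
grip_width: 0.102
grasp_force: 44.2
```

```bash
python3 st.py; python3 - <<'E'
from h import *
t=shot("top");s=shot("scene")
im=np.vstack([cv2.resize(t[160:230,90:265],(700,280)),np.pad(cv2.resize(s[220:345,280:475],(499,320)),((0,0),(0,201),(0,0)))])
cv2.imwrite("pics/c3.png",im)
E
```

```text
lane x,y mm [72.1  0.6] z 0.0504 F along,left,up [-3.4 -0.2  4.7] tq [-0.74  0.04 -0.01]
```

View pics/c3.png

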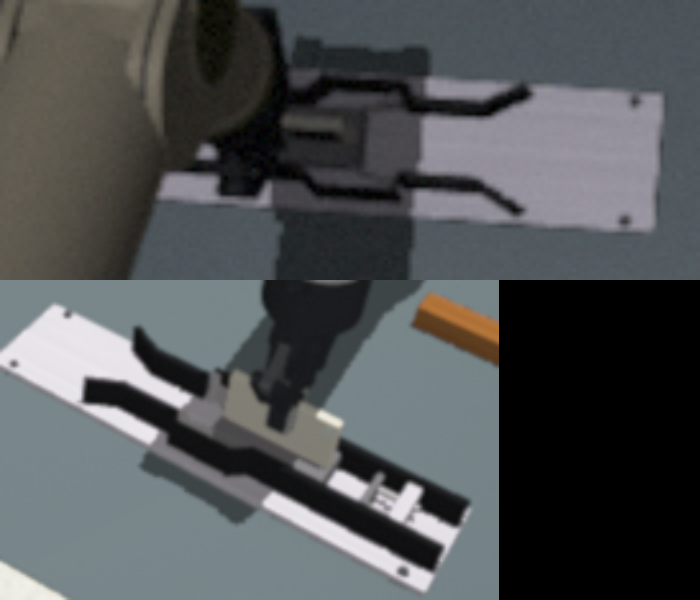

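The tail is still holding the leaves open, and the nose is about 20 mm short of the plate. I'll go on more slowly.

Call:
carry_out --commands '[[[0.05,0,-0.005,0,0,0],[0.06,0,0,0,0,0],[0.06,0,0,0,0,0],[0.06,0,0,0,0,0],[0.06,0,0,0,0,0],[0.06,0,0,0,0,0],[0,0,0,0,0,0]]]'

```text
clock: 16.6
position: [0.6194, 0.126, 0.0504]
ee_rot: [0.724, 0.69, 0.0, -0.0]
ft_force: [0.2, -0.1, 2.0]
grip_width: 0.104
grasp_force: 43.8
```

```bash
python3 st.py
```

```text
lane x,y mm [86.7  0.7] z 0.0504 F along,left,up [-0.1 -0.2  2. ] tq [0.   0.05 0.07]
```

Call:
carry_out --commands '[[[0.04,0,0,0,0,0],[0.04,0,0,0,0,0],[0.04,0,0,0,0,0],[0,0,0,0,0,0]]]'

```text
clock: 16.93
position: [0.6197, 0.1302, 0.0504]
ee_rot: [0.724, 0.69, 0.0, -0.0]
ft_force: [0.2, -0.2, 0.9]
grip_width: 0.102
grasp_force: 43.5
```

```bash
python3 st.py
```

```text
lane x,y mm [91.   0.7] z 0.0504 F along,left,up [-0.2 -0.2  0.9] tq [-0.06  0.05  0.03]
```

Call:
carry_out --commands '[[[0.03,0,0,0,0,0],[0.03,0,0,0,0,0],[0,0,0,0,0,0]]]'

```text
clock: 17.18
position: [0.6198, 0.1324, 0.0504]
ee_rot: [0.724, 0.69, 0.0, -0.0]
ft_force: [-0.8, -0.9, -0.8]
grip_width: 0.1
grasp_force: 43.3
```

Call:
carry_out --commands '[[[0.03,0,0,0,0,0],[0.02,0,0,0,0,0],[0,0,0,0,0,0]]]'

```text
clock: 17.43
position: [0.6199, 0.1343, 0.0504]
ee_rot: [0.724, 0.69, -0.0, -0.0]
ft_force: [0.2, -0.2, -1.2]
grip_width: 0.106
grasp_force: 43.2
```

Call:
carry_out --commands '[[[0.03,0,0,0,0,0],[0.02,0,0,0,0,0],[0,0,0,0,0,0]]]'

```text
clock: 17.68
position: [0.62, 0.1364, 0.0504]
ee_rot: [0.724, 0.69, 0.0, -0.0]
ft_force: [-0.0, -0.4, -2.1]
grip_width: 0.103
grasp_force: 43.1
```

Call:
carry_out --commands '[[[0.02,0,0.004,0,0,0],[0.02,0,0,0,0,0],[0,0,0,0,0,0]]]'

```text
clock: 17.93
position: [0.6202, 0.1377, 0.0505]
ee_rot: [0.724, 0.69, 0.0, -0.0]
ft_force: [-0.2, -1.0, -0.9]
grip_width: 0.101
grasp_force: 43.3
```

Call:
carry_out --commands '[[[0.02,0,0,0,0,0],[0.02,0,0,0,0,0],[0,0,0,0,0,0]]]'

```text
clock: 18.18
position: [0.6203, 0.1393, 0.0504]
ee_rot: [0.724, 0.69, 0.0, -0.0]
ft_force: [0.0, -0.4, -0.3]
grip_width: 0.105
grasp_force: 43.3
```

Call:
carry_out --commands '[[[0.02,0,0,0,0,0],[0.02,0,0,0,0,0],[0,0,0,0,0,0]]]'

```text
clock: 18.43
position: [0.6204, 0.1409, 0.0505]
ee_rot: [0.724, 0.69, 0.0, -0.0]
ft_force: [-0.2, -0.2, -1.0]
grip_width: 0.102
grasp_force: 43.3
```

Call:
carry_out --commands '[[[0.02,0,0,0,0,0],[0.02,0,0,0,0,0],[0,0,0,0,0,0]]]'

```text
clock: 18.68
position: [0.6204, 0.1422, 0.0505]
ee_rot: [0.724, 0.689, -0.0, 0.0]
ft_force: [-0.8, -3.1, -0.7]
grip_width: 0.102
grasp_force: 43.4
```

Call:
carry_out --commands '[[[0.02,0,0,0,0,0],[0.02,0,0,0,0,0],[0,0,0,0,0,0]]]'

```text
clock: 18.93
position: [0.6205, 0.1428, 0.0505]
ee_rot: [0.725, 0.689, -0.001, 0.0]
ft_force: [-0.3, -4.6, 1.6]
grip_width: 0.103
grasp_force: 43.7
```

Call:
carry_out --commands '[[[0.02,0,0,0,0,0],[0.02,0,0,0,0,0],[0,0,0,0,0,0]]]'

```text
clock: 19.18
position: [0.6206, 0.1443, 0.0505]
ee_rot: [0.725, 0.689, -0.001, 0.0]
ft_force: [-1.1, -5.4, 1.1]
grip_width: 0.101
grasp_force: 43.7
```

Call:
carry_out --commands '[[[0.02,0,0,0,0,0],[0.02,0,0,0,0,0],[0.02,0,0,0,0,0],[0.02,0,0,0,0,0],[0.02,0,0,0,0,0],[0,0,0,0,0,0],[0,0,0,0,0,0]]]'

```text
clock: 19.77
position: [0.6208, 0.1482, 0.0505]
ee_rot: [0.725, 0.689, -0.0, 0.0]
ft_force: [-1.2, -4.0, 0.8]
grip_width: 0.097
grasp_force: 43.7
```

```bash
python3 st.py; python3 -c "
from h import *
print(get_obs()['position'])"
```

```text
lane x,y mm [109.1   0.6] z 0.0505 F along,left,up [-4.   1.   0.8] tq [-1.1   0.28  0.03]
[0.62075568 0.14823309 0.05051113]
```

Call:
carry_out --commands '[[[0.015,0,0,0,0,0],[0.012,0,0,0,0,0],[0,0,0,0,0,0],[0,0,0,0,0,0]]]'

```text
clock: 20.1
position: [0.6208, 0.1493, 0.0505]
ee_rot: [0.725, 0.689, -0.001, 0.0]
ft_force: [-1.1, -4.7, 1.4]
grip_width: 0.11
grasp_force: 43.8
```

```bash
python3 st.py; python3 - <<'E'
from h import *
s0=cv2.imread("pics/scene0.png");s=shot("scene")
im=np.vstack([cv2.resize(a[225:345,290:475],(463,300),interpolation=cv2.INTER_CUBIC) for a in(s0,s)])
cv2.imwrite("pics/c4.png",im)
E
```

```text
lane x,y mm [110.1   0.6] z 0.0505 F along,left,up [-4.8  0.9  1.4] tq [-1.15  0.36  0.03]
```

View pics/c4.png

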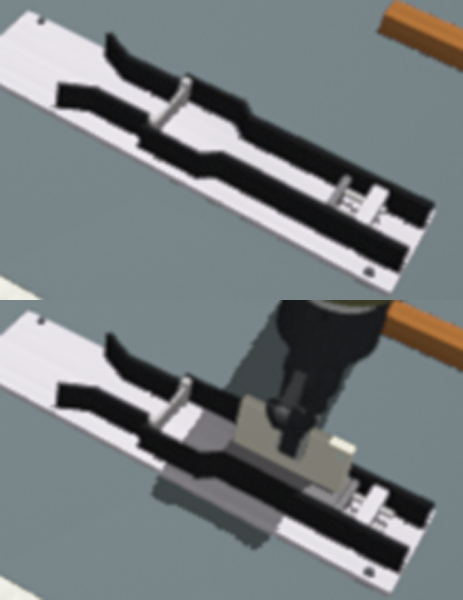

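The leaves are shut across the lane at crop pixel (170,405). The plate moved about 7 px at about 1.1 px/mm, which matches the 7 mm felt. I'll let go and lift away.

Call:
carry_out --commands '[[[0,0,0,0,0,0],[0,0,0,0,0,0],[0,0,0,0,0,0],[0,0,0,0,0,0],[0,0,0,0,0,0],[0,0,0,0,0,0],[0,0,0,0,0,0],[0,0,0,0,0,0],[0,0,0,0,0,0],[0,0,0,0,0,0]]]' --hand -1

```text
clock: 20.98
position: [0.6208, 0.1506, 0.0504]
ee_rot: [0.724, 0.689, 0.0, -0.0]
ft_force: [0.4, -0.1, -0.2]
grip_width: 0.997
grasp_force: 0.0
```

Call:
carry_out --commands '[[[0,0,-0.1,0,0,0],[0,0,-0.3,0,0,0],[0,0,-0.5,0,0,0],[0,0,-0.5,0,0,0],[0,0,-0.5,0,0,0],[0,0,-0.5,0,0,0],[0,0,-0.5,0,0,0],[0,0,-0.5,0,0,0],[0,0,-0.5,0,0,0],[0,0,-0.3,0,0,0],[0,0,0,0,0,0],[0,0,0,0,0,0]]]'

```text
clock: 21.98
position: [0.621, 0.1506, 0.2189]
ee_rot: [0.724, 0.689, 0.001, 0.0]
ft_force: [-0.4, -0.1, 0.2]
grip_width: 0.999
grasp_force: 0.0
```

```bash
python3 - <<'E'
from h import *
s0=cv2.imread("pics/scene0.png");s=shot("scene")
im=np.vstack([cv2.resize(a[225:345,290:475],(463,300),interpolation=cv2.INTER_CUBIC) for a in(s0,s)])
cv2.imwrite("pics/c5.png",im)
E
```

```text
(no output)
```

View pics/c5.png

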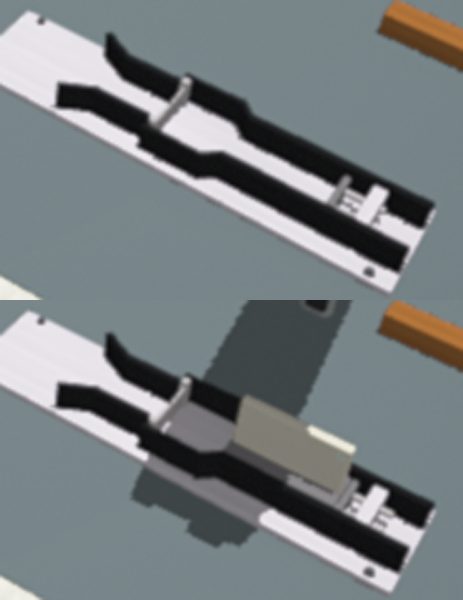

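The carrier stands upright and free against the plate at crop pixel (350,490), with the leaves shut behind it.

```bash
python3 -c "
from workcell import *
print(hand_in())"
```

```text
the job is handed in; nothing more can be done
None
```

The carrier is in the bay with the leaves shut behind it, the arrival plate pushed back about 7 mm (by feel and by picture), the gripper clear, and the job handed in at about 22 s on the clock.

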